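# Unlatch the tool tote and hold its lift gate wide open

## Robot

A 6-joint arm with a two-finger parallel gripper is mounted at the origin on a cart in front of the work surface, level with it; the furniture and walls round the work are solid. World frame = base frame: x ahead of the robot, y to its left, z up, the work surface at z = 0. Lengths are in m, angles in rad, forces in N, time in s.
With the tool pointing down it reaches from about 0.275 to 0.875 m from the base axis. Payload 12.5 kg.
Tool frame: the origin (TCP) lies between the finger pads; the fingertips stand ctrl.tcp_to_tips ahead of it and the grasp point (between the pads) lies 5 mm behind it (ctrl.tcp_to_tips is the distance from the TCP to the fingertips, in m); z points along the fingers, y is the line along which they close (so a half turn about z gives the same grasp; the last joint's range is limited). The gripper opens to 85 mm and grips with 20 to 120 N. Pads are 22 mm wide; open, the fingers measure 114 mm over their backs; the gripper's body (76 mm by 85 mm) begins 54 mm behind the grasp point. The pads swing forward as they close: fully open they stand 13 mm farther back than shut.
Start: joints at [-1.204, 0.351, 1.652, -0, 1.139, -0.085], TCP at [0.24, -0.495, 0.245] pointing down, gripper open.
Joint ranges: [-2.75, 2.75], [-0.79, 2.1], [0.01, 2.65], [-1.57, 4.71], [0.07, 3.14], [-2.87, 2.87]. Speed limits (rad/s): [2.22, 2.22, 2.79, 3.14, 3.14, 3.14].

## Interface

Orientations are given as a 3x3 rotation matrix whose columns are the frame's x, y, z axes.
In Python, from rig import readout, viewer, order, ctrl gives the robot as it stands.
- The arm moves only by the tool jog_arm, never from a script. Its argument "targets" is text: rows parted by semicolons, each of 7 numbers parted by spaces: the shift along the tool's x, y, z in m, then the turn, a rotation vector about the tool's x, y, z in degrees, then the closure in counts, from 0 (fully open) to 255 (shut). In form: tx ty tz rx ry rz fingers; .... A call has 1 to 12 rows; each row is the pose to reach, as a shift and turn from the pose commanded when the call began, along the tool's axes at that moment; what a row does not reach only later rows make up. A row lasts 1/12 s, in which the tool goes at most 41.7 mm and 7.16 degrees, less where a joint would pass 70% of its speed; a pose out of reach is approached as far as the arm can. A call with a gripper value outside its range is refused whole. The fingers move at their own pace and stop on an object; the grip force is fixed at half the most. Time passes only in rows, so rows that repeat a pose let the fingers close. It gives the time, the measured TCP pose, the force, the opening and the grip force at its end, in the units of the state.
- readout.read_state(): the state, without advancing time (a new reading comes with each control period).
- viewer.snapshot(name): name is "scene" or "top" or "wrist"; returns a dict with "pixels" (400x640x3 uint8, blue, green, red), "fx", "fy", "cx", "cy" (pixels), "rvec" (rotation vector, rad) and "tvec" (3), from world to camera coordinates, as OpenCV has them; the wrist camera has in their place "mount" (4x4, takes a point from camera to tool coordinates, whose origin is the TCP and whose axes are the flange's). Camera axes: x right, y down, z forward; pixel columns grow to the right and rows downward; lengths in m; the calibration is good to about 2 mm. A picture is of the moment at which its call begins: read the wrist's pose just before it. There is no depth.
- order.finish_job(): hands the job in; it is judged then, once.
The state is a dict: "time": time; "joints": joint angles; "joint_vel": joint speeds; "joint_torque": joint torques, N m; "ee_pos": TCP position; "ee_rot": TCP orientation; "contact_force": force on the tool from outside, world axes, zero at the start; "wrist_torque": the same for the moment, N m; "gripper_width": finger opening in m; "grip_force": force on a finger pad.
Only numpy, scipy, OpenCV 4.12 (cv2) and the standard library are available. Lean on these libraries where they do the work, as an engineer would, in place of code of your own. Each camera call takes 0.05 s, during which the arm holds its last target. There are 200 camera calls.

## Task

Open the barred lift gate of the tool tote so that the screwdriver inside can be reached: first squeeze the two round posts of the one catch fully together, then the two flat tabs of the other catch. Then take the gate by its bar, swing it up past the click of its detent, and finish while still holding the bar with the gate wide open and still; it falls shut if let go. Leave the tape measure, the roll of black tape and the marker where they lie.

Things in the scene. Friction and masses are not known exactly. Their poses are not given: they have to be found in the camera images.
- tote: plywood tool tote fixed to the bench, 280 mm long (its y axis), 100 mm deep (x axis), front rail top at 66 mm height; origin at the centre of its underside on the bench, z up, -x is its front, which faces the robot. A steel cheek with the detent on its left end rises to 114 mm. The catches stand 92 mm left and right of its middle, 39 mm in front of the origin; which catch is on which side varies.
- gate: barred steel gate lying flat over the tote, 256 mm long, 60 mm from hinge to front edge, about 0.4 kg, hinged along the rear of the tote; origin on the hinge axis; x and y as the tote's while shut. With the gate bar it is one rigid piece.
- gate_hinge (a joint): gate angle in rad: 0 = shut (level), grows as the front edge is lifted, stop at 1.4. Two bolts of each catch hold it down (0.04 of play). A spring and its weight push it shut with 4 to 6 N at the bar; the detent adds about 5 N more at the bar from 0.45 to 0.6, gives way after that, and does not hold the gate up. Above 1.15 counts as wide open.
- gate_bar (a point): middle of the gate's round steel bar, 12 mm thick and 56 mm long, along the tote's y axis, on two bent arms 60 mm apart; 97 mm above the bench when shut, 85 mm in front of the hinge axis and 22 mm above the gate's plane. Best pinched from above across the bar (fingers in front and behind); it may turn between the fingers. The gate below it has its top at 78 mm when shut, so fingertips should stay above 80 mm there.
- gate_axis (a point): point on the gate's hinge axis, in line with the middle of the bar, 75 mm above the bench, 35 mm behind the tote's origin; the axis runs along the tote's y axis
- round_catch_mid (a point): midway between the two round posts (ears; 14 mm thick, upright) of the round catch, which comes first; point 127 mm above the bench, a good squeezing height. Squeeze from above, closing along the tote's y axis. Ears reach from 79 to 145 mm above the bench; outer faces 54 mm apart untouched, 30 mm when fully together. Each ear has a bolt over a tab of the gate, slides with 4 N of friction and stays where left.
- flat_catch_mid (a point): point midway between the two flat tabs (8 mm thick, 20 mm wide, upright) of the flat catch, 127 mm above the bench: squeezed the same way, second. Heights, outer faces, travel, friction and bolts as those of the round catch.
- round_catch_left (a joint): the left ear of the round catch (seen from the front of the tote, as the robot sees it): 0 = out, bolt over the gate's tab; 0.012 m = pushed fully in toward the other ear; the bolt has cleared the tab from 0.006, and 0.008 or more counts as squeezed in; starts between 0 and 0.002
- round_catch_right (a joint): the right ear of the round catch (seen from the front of the tote, as the robot sees it): 0 = out, bolt over the gate's tab; 0.012 m = pushed fully in toward the other ear; the bolt has cleared the tab from 0.006, and 0.008 or more counts as squeezed in; starts between 0 and 0.002
- flat_catch_left (a joint): the left ear of the flat catch (seen from the front of the tote, as the robot sees it): 0 = out, bolt over the gate's tab; 0.012 m = pushed fully in toward the other ear; the bolt has cleared the tab from 0.006, and 0.008 or more counts as squeezed in; starts between 0 and 0.002
- flat_catch_right (a joint): the right ear of the flat catch (seen from the front of the tote, as the robot sees it): 0 = out, bolt over the gate's tab; 0.012 m = pushed fully in toward the other ear; the bolt has cleared the tab from 0.006, and 0.008 or more counts as squeezed in; starts between 0 and 0.002
- tape_measure: tape measure, 40 x 76 x 62 mm, on the bench to the left of the tote, to be left alone; origin at its underside
- black_tape: roll of black tape, 59 mm across, 19 mm high, lying on the bench to the right of the tote, to be left alone; origin at its underside
- marker: marker pen, 139 mm long, 17 mm thick, lying near the bench's front edge, to be left alone; origin at its underside
- screwdriver: screwdriver, 192 mm long, 27 mm thick, lying inside the tote under the gate along its y axis; need not be touched

How it is judged:
On the way, in this order (a step that is already met when the one before it is completed fails the run):
1. both posts of the round catch are squeezed in, the flat catch still out (value of joint each of round_catch_left, round_catch_right above 0.008 m and value of joint each of flat_catch_left, flat_catch_right below 0.006 m), for 0.1 s.
2. both tabs of the flat catch are squeezed in (value of joint each of flat_catch_left, flat_catch_right above 0.008 m), for 0.1 s.
3. the gate is swung past its detent (value of joint gate_hinge above 0.8 rad), for 0.05 s.
At the end, for the whole second after the job is handed in: The gate stands wide open (above 1.15 rad) and still (under 0.1 rad/s), held at its bar by the fingers (contact force over 1 N, grasp point within 35 mm of the middle of the bar); all four ears are pushed in by 8 mm or more; tape measure, black tape and marker are within 30 mm of where they lay (all of step 2 and value of joint gate_hinge between 1.15 and 1.5 rad and velocity of joint gate_hinge between -0.1 and 0.1 rad/s and contact force between the fingers and gate above 1 N and distance between the grasp point and gate_bar below 0.035 m and value of joint each of round_catch_left, round_catch_right above 0.008 m and distance of each of tape_measure, black_tape, marker from where it was at the start of the episode below 0.03 m); the arm keeps its last pose, push and grip.
It fails at once if a tab of the flat catch is squeezed in before both posts of the round catch (value of joint any of flat_catch_left, flat_catch_right above 0.008 m and value of joint any of round_catch_left, round_catch_right below 0.006 m).
It fails at once if the tape measure, the black tape or the marker is pushed away by more than 30 mm (distance of any of tape_measure, black_tape, marker from where it was at the start of the episode above 0.03 m).
It also fails if it takes over 48 s, if anything falls off the work surface, if the arm or the gripper's body presses on something with over 40 N, if the wrist force passes 120 N, or if a joint passes its speed limit or range.

## Working session

There is one attempt and no reset: what is moved stays moved. The work goes in short steps, Python scripts to look and compute and a tool call to move; the robot and the scene stay as the last step left them, time stands still between calls to the robot, and variables do not carry over. Pictures are saved under pics/ and viewed, at most 10 in all, crops included, and the job is handed in when it is done.

Besides the shell and the picture viewer there is one more tool, called after "Call:" as name(argument=value, ...) on one line, values as JSON. jog_arm: Moves the arm, as the interface text tells. Its arguments: {"type":"object","properties":{"targets":{"type":"string"}},"required":["targets"]}

```bash
ls; mkdir -p pics
python3 - <<'E'
from rig import readout, viewer, order, ctrl
import cv2,numpy as np
np.set_printoptions(precision=4,suppress=True)
s=readout.read_state()
for k in s: print(k,s[k])
print(ctrl.tcp_to_tips)
for n in("scene","top"):
    d=viewer.snapshot(n); cv2.imwrite(f"pics/{n}0.png",d["pixels"]); print({k:v for k,v in d.items() if k!="pixels"})
E
```

```text
pics
time 0.0
joints [-1.2036  0.3512  1.6524 -0.      1.1391 -0.0846]
joint_vel [-0.0019  0.0009 -0.0001  0.0012 -0.0018 -0.0001]
joint_torque [ -0.0003 -50.6105 -29.1407  -0.0001   0.0045  -0.    ]
ee_pos [ 0.24   -0.4945  0.2448]
ee_rot [[ 0.8997  0.4366 -0.0004]
 [ 0.4366 -0.8997  0.0011]
 [ 0.0001 -0.0012 -1.    ]]
contact_force [ 0.0122  0.1129 -0.7445]
wrist_torque [-0.027  -0.0278 -0.0047]
grip_force 0.0
gripper_width 0.0853038968497762
0.014
{'fx': 438.8213216205239, 'fy': 438.8213216205239, 'cx': 322.08961444945453, 'cy': 190.20739874507845, 'rvec': array([ 0.7148, -2.4581,  1.3027]), 'tvec': array([0.5294, 0.2461, 0.9168])}
{'fx': 479.0729936640861, 'fy': 479.0729936640861, 'cx': 322.7764805982899, 'cy': 186.69677123837877, 'rvec': array([ 2.135 , -2.1886,  0.108 ]), 'tvec': array([0.0599, 0.5978, 1.1497])}
```

View pics/scene0.png

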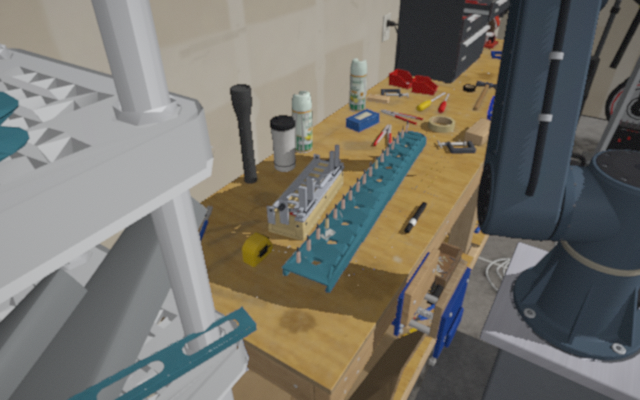

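View pics/top0.png

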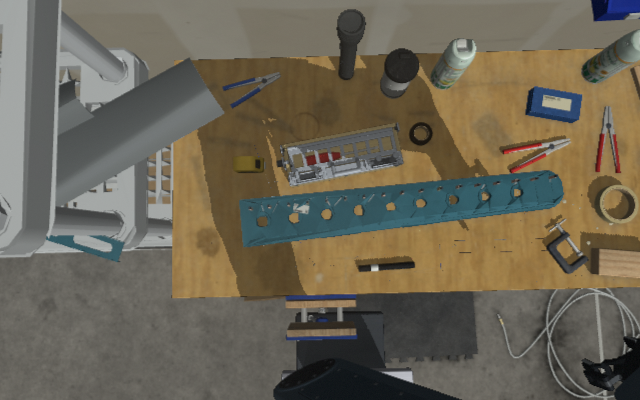

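The scene picture shows the tote behind a teal peg rail. In the top picture the tote spans about columns 278–403 and rows 125–185, with the yellow tape measure at (249,163), the black tape at (420,133) and the marker at (386,266). I'll enlarge both.

Run:
```python
import cv2
a=cv2.imread("pics/top0.png")[112:192,272:412]; cv2.imwrite("pics/topc.png",cv2.resize(a,None,fx=5.5,fy=5.5,interpolation=cv2.INTER_CUBIC))
a=cv2.imread("pics/scene0.png")[135:245,260:360]; cv2.imwrite("pics/scenec.png",cv2.resize(a,None,fx=5.4,fy=5.4,interpolation=cv2.INTER_CUBIC))
```

```text
(no output)
```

View pics/topc.png

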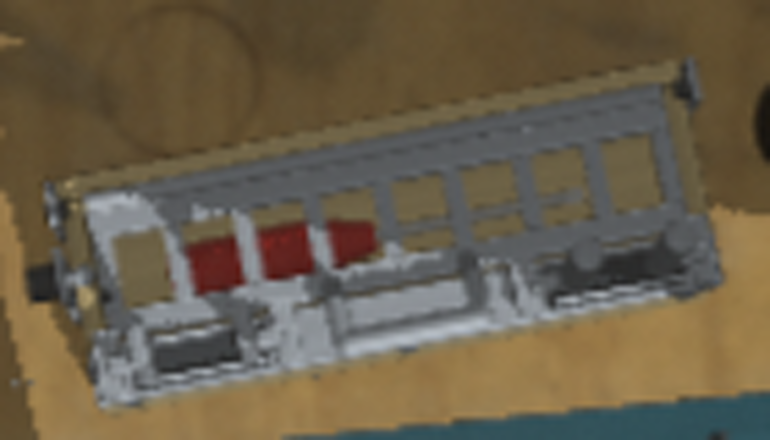

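View pics/scenec.png

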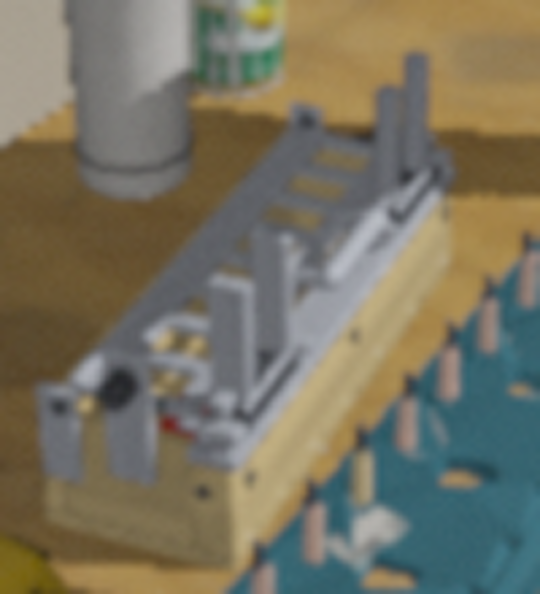

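The enlarged crops show the flat catch at the left and the round catch at the right. In the top crop, the round post tops are at (585,250) and (683,235), and the front rail corners are at (103,405) and (720,285). In the scene crop, the ear tops are at (232,280), (270,230), (388,90) and (416,55). I'll fit the tote pose to these points.

```bash
cat > h.py <<'E'
import cv2,numpy as np
from scipy.optimize import least_squares
from rig import readout,viewer,ctrl
np.set_printoptions(precision=4,suppress=True)
def cam(n): 
    if n=="wrist":
        s=readout.read_state(); d=viewer.snapshot(n)
        T=np.eye(4);T[:3,:3]=s["ee_rot"];T[:3,3]=s["ee_pos"]
        W=np.linalg.inv(T@np.array(d["mount"])); rv=cv2.Rodrigues(W[:3,:3])[0]; tv=W[:3,3]
    else: d=viewer.snapshot(n); rv,tv=d["rvec"],d["tvec"]
    K=np.array([[d["fx"],0,d["cx"]],[0,d["fy"],d["cy"]],[0,0,1]])
    return d["pixels"],(K,np.array(rv,float),np.array(tv,float))
def proj(c,P): return cv2.projectPoints(np.array(P,float).reshape(-1,1,3),c[1],c[2],c[0],None)[0].reshape(-1,2)
def world(p,L):
    c,s=np.cos(p[2]),np.sin(p[2]); L=np.array(L,float).reshape(-1,3)
    return L@np.array([[c,s,0],[-s,c,0],[0,0,1]])+[p[0],p[1],0]
def fit(obs,p0):  # obs: list (cam, local Nx3, pixels Nx2)
    f=lambda p:np.concatenate([(proj(c,world(p,L))-u).ravel() for c,L,u in obs])
    r=least_squares(f,p0,loss="soft_l1"); return r.x,r.fun.reshape(-1,2)
def toolmove(goal,yaw=None):
    s=readout.read_state();R=np.array(s["ee_rot"]); return R.T@(np.array(goal)-s["ee_pos"])
E
python3 - <<'E'
from h import *
_,T=cam("top");_,S=cam("scene")
z=.145
tp=np.array([[585,250],[683,235],[103,405],[720,285]])/5.5+[272,112]
sp=np.array([[232,280],[270,230],[388,90],[416,55]])/5.4+[260,135]
tl=[[-.039,-.072,z],[-.039,-.112,z],[-.05,.14,.066],[-.05,-.14,.066]]
sl=[[-.039,.115,z],[-.039,.069,z],[-.039,-.072,z],[-.039,-.112,z]]
for o in([(T,tl,tp),(S,sl,sp)],[(T,tl,tp)],[(S,sl,sp)]):
    p,r=fit(o,[.5,0,0]);print(p,np.degrees(p[2]));print(r)
E
```

```text
[ 0.674  -0.0039  0.1728] 9.899155603524907
[[-0.1993  0.7893]
 [-0.5669  0.0425]
 [-1.5823 -0.2436]
 [ 0.4143 -1.1831]
 [-0.057  -0.246 ]
 [ 0.7753 -0.597 ]
 [ 0.1365 -0.5776]
 [ 0.2847 -0.6095]]
[ 0.6737 -0.0049  0.1744] 9.99242976738532
[[ 0.2433  0.856 ]
 [-0.1303  0.081 ]
 [-1.1361 -0.042 ]
 [ 0.8248 -1.1669]]
[ 0.6733 -0.0015  0.1727] 9.896641908600495
[[-0.3923  0.3187]
 [ 0.4663 -0.0685]
 [-0.1063 -0.1405]
 [ 0.0573 -0.194 ]]
```

The tote is at about (0.674, −0.004) with a yaw of 9.9°, flat catch left and round catch right. The hover point over the round catch is (0.651, −0.101).

Call:
jog_arm(targets="0.034 -0.011 0 0 0 1 0; 0.068 -0.022 0 0 0 2 0; 0.102 -0.033 0 0 0 3 0; 0.136 -0.044 0 0 0 4 0; 0.170 -0.055 0 0 0 5 0; 0.204 -0.066 0 0 0 6 0; 0.238 -0.077 0 0 0 7 0; 0.271 -0.087 0 0 0 8 0; 0.305 -0.098 0 0 0 9 0; 0.339 -0.109 0 0 0 10 0; 0.373 -0.120 0 0 0 11 0; 0.407 -0.131 0 0 0 12 0")

```text
time: 1.2
ee_pos: [0.5501, -0.1977, 0.2452]
ee_rot: [[0.971, 0.239, -0.0], [0.239, -0.971, 0.0], [-0.0, -0.0, -1.0]]
contact_force: [-0.6, -0.4, 0.1]
gripper_width: 0.0854
grip_force: 0.0
```

Run:
```python
from h import *
s=readout.read_state();R=s["ee_rot"];P=[.674,-.0039,.1728]
print(R,toolmove(np.r_[world(P,[-.039,-.092,.0])[0][:2],.23]))
t=np.array([[.9851,0,0],[.1719,0,0]])
print(np.degrees(np.arctan2(R[1][0],R[0][0])))
```

```text
[[ 0.971   0.2392 -0.0002]
 [ 0.2392 -0.971   0.    ]
 [-0.0002 -0.0001 -1.    ]] [ 0.1214 -0.0695  0.0152]
13.842053668260577
```

Call:
jog_arm(targets="0.03 -0.017 0 0 0 1 0; 0.06 -0.035 0 0 0 2 0; 0.09 -0.052 0 0 0 3 0; 0.121 -0.069 0 0 0 3.9 0; 0.121 -0.069 0 0 0 3.9 0; 0.121 -0.069 0 0 0 3.9 0")

```text
time: 1.7
ee_pos: [0.6505, -0.1019, 0.2445]
ee_rot: [[0.984, 0.176, -0.001], [0.176, -0.984, 0.0], [-0.001, -0.0, -1.0]]
contact_force: [-1.3, -0.8, 0.3]
gripper_width: 0.0851
grip_force: 0.0
```

Run:
```python
from h import *
P=[.674,-.0039,.1728];print(toolmove(np.r_[world(P,[-.039,-.092,.0])[0][:2],.122]))
im,W=cam("wrist");_,T=cam("top")
L=[[-.039,-.072,.145],[-.039,-.112,.145],[-.05,-.14,.066],[-.041-.009,0,.097]]
u=proj(W,world(P,L));print(u)
for q in u:cv2.drawMarker(im,tuple(int(v) for v in np.clip(q,-999,999)),(0,255,0),0,9,1)
cv2.imwrite("pics/w1.png",im)
```

```text
[ 0.0011 -0.0005  0.1225]
[[289.2548 205.7186]
 [338.633  205.907 ]
 [358.9072 191.22  ]
 [219.7142 199.7512]]
```

View pics/w1.png

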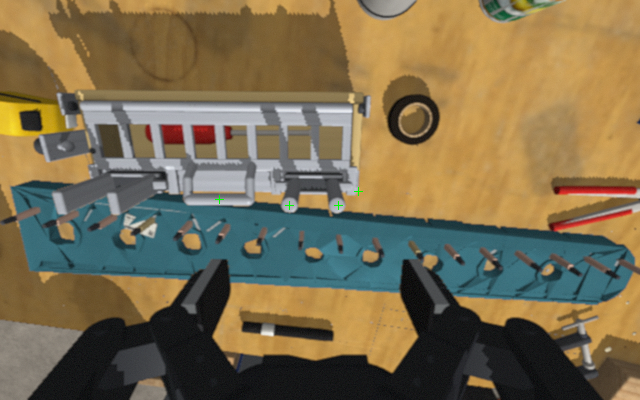

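The wrist view shows the round post tops at (289,205) and (338,205), right on the predicted marks, and the bar at (219,199). I'll descend and squeeze the round posts.

Call:
jog_arm(targets="0.001 0 0.03 0 0 0 0; 0.001 0 0.06 0 0 0 0; 0.001 0 0.09 0 0 0 0; 0.001 0 0.11 0 0 0 0; 0.001 0 0.122 0 0 0 0; 0.001 0 0.122 0 0 0 60; 0.001 0 0.122 0 0 0 90; 0.001 0 0.122 0 0 0 120; 0.001 0 0.122 0 0 0 150; 0.001 0 0.122 0 0 0 180; 0.001 0 0.122 0 0 0 180; 0.001 0 0.122 0 0 0 180")

```text
time: 2.8
ee_pos: [0.6517, -0.1006, 0.1268]
ee_rot: [[0.985, 0.174, 0.002], [0.174, -0.985, 0.003], [0.003, -0.003, -1.0]]
contact_force: [-8.1, 16.9, 19.0]
gripper_width: 0.026
grip_force: 35.9
```

Call:
jog_arm(targets="0 0 0 0 0 0 200; 0 0 0 0 0 0 200; 0 0 0 0 0 0 200")

```text
time: 3.05
ee_pos: [0.6518, -0.1006, 0.1274]
ee_rot: [[0.985, 0.174, 0.003], [0.174, -0.985, 0.003], [0.003, -0.002, -1.0]]
contact_force: [-10.4, 17.1, 24.0]
gripper_width: 0.0233
grip_force: 58.7
```

Call:
jog_arm(targets="0 0 0 0 0 0 100; 0 0 0 0 0 0 0; 0 0 0 0 0 0 0; 0 0 0 0 0 0 0; 0 0 0 0 0 0 0; 0 0 -0.03 0 0 0 0; 0 0 -0.07 0 0 0 0; 0 0 -0.11 0 0 0 0; 0 0 -0.122 0 0 0 0; 0 0 -0.122 0 0 0 0")

```text
time: 3.88
ee_pos: [0.6525, -0.1036, 0.2498]
ee_rot: [[0.985, 0.173, 0.007], [0.173, -0.985, -0.002], [0.007, 0.003, -1.0]]
contact_force: [0.4, 0.0, -0.6]
gripper_width: 0.0854
grip_force: 0.0
```

Run:
```python
from h import *
P=[.674,-.0039,.1728]
im,W=cam("wrist")
print(proj(W,world(P,[[-.039,-.072,.145],[-.039,-.112,.145],[-.039,-.084,.145],[-.039,-.1,.145]])))
cv2.imwrite("pics/w2.png",cv2.resize(im[80:240,50:390],None,fx=2.3,fy=2.3,interpolation=cv2.INTER_CUBIC))
print(toolmove(np.r_[world(P,[-.039,.092,.0])[0][:2],.245]))
```

```text
[[286.9726 206.3863]
 [335.2014 206.4027]
 [301.4451 206.3912]
 [320.7366 206.3978]]
[ 0.0005 -0.1862  0.0015]
```

View pics/w2.png

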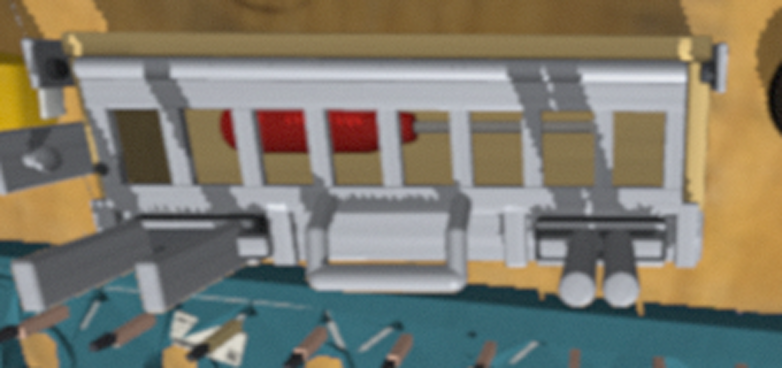

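The posts are now at columns 301 and 320, which matches the predicted fully squeezed positions (301.4 and 320.7). Next is the flat catch.

Call:
jog_arm(targets="0 -0.035 0 0 0 0 0; 0 -0.07 0 0 0 0 0; 0 -0.105 0 0 0 0 0; 0 -0.14 0 0 0 0 0; 0 -0.17 0 0 0 0 0; 0 -0.186 0 0 0 0 0; 0 -0.186 0 0 0 0 0; 0 -0.186 0 0 0 0 0; 0 -0.186 0 0 0 0 0")

```text
time: 4.68
ee_pos: [0.6186, 0.0793, 0.2441]
ee_rot: [[0.985, 0.173, -0.002], [0.173, -0.985, -0.0], [-0.002, 0.0, -1.0]]
contact_force: [-0.5, -0.5, 0.4]
gripper_width: 0.0854
grip_force: 0.0
```

Run:
```python
from h import *
P=[.674,-.0039,.1728]
print(toolmove(np.r_[world(P,[-.039,.092,.0])[0][:2],.124]), readout.read_state()["ee_rot"])
```

```text
[ 0.0015 -0.0005  0.1201] [[ 0.9849  0.1731 -0.0016]
 [ 0.1731 -0.9849 -0.0004]
 [-0.0017  0.0001 -1.    ]]
```

Call:
jog_arm(targets="0.001 0 0.03 0 0 0 0; 0.001 0 0.06 0 0 0 0; 0.001 0 0.09 0 0 0 0; 0.001 0 0.11 0 0 0 0; 0.001 0 0.12 0 0 0 0; 0.001 0 0.12 0 0 0 60; 0.001 0 0.12 0 0 0 90; 0.001 0 0.12 0 0 0 120; 0.001 0 0.12 0 0 0 150; 0.001 0 0.12 0 0 0 180; 0.001 0 0.12 0 0 0 190; 0.001 0 0.12 0 0 0 190")

```text
time: 5.68
ee_pos: [0.6209, 0.0811, 0.1288]
ee_rot: [[0.985, 0.173, 0.004], [0.173, -0.985, 0.001], [0.004, -0.001, -1.0]]
contact_force: [-5.6, 4.2, 18.9]
gripper_width: 0.0243
grip_force: 59.6
```

Call:
jog_arm(targets="0 0 0 0 0 0 190; 0 0 0 0 0 0 190; 0 0 0 0 0 0 0; 0 0 0 0 0 0 0; 0 0 0 0 0 0 0; 0 0 0 0 0 0 0; 0 0 -0.03 0 0 0 0; 0 0 -0.07 0 0 0 0; 0 0 -0.11 0 0 0 0; 0 0 -0.12 0 0 0 0; 0 0 -0.12 0 0 0 0; 0 0 -0.12 0 0 0 0")

```text
time: 6.68
ee_pos: [0.6197, 0.0802, 0.2453]
ee_rot: [[0.985, 0.173, 0.001], [0.173, -0.985, -0.0], [0.001, 0.0, -1.0]]
contact_force: [-0.3, 0.5, -0.3]
gripper_width: 0.0856
grip_force: 0.0
```

Run:
```python
from h import *
P=[.674,-.0039,.1728]
im,W=cam("wrist")
print(proj(W,world(P,[[-.039,.115,.145],[-.039,.069,.145],[-.039,.103,.145],[-.039,.081,.145],[-.05,0,.097],[-.05,.03,.097]])))
cv2.imwrite("pics/w3.png",cv2.resize(im[80:260,200:540],None,fx=2.3,fy=2.3,interpolation=cv2.INTER_CUBIC))
print(toolmove(np.r_[world(P,[-.05,0,.0])[0][:2],.19]))
```

```text
[[286.4244 206.6985]
 [342.9543 206.7749]
 [301.1708 206.7184]
 [328.2068 206.755 ]
 [408.7579 201.1007]
 [378.0918 201.0594]]
[-0.0106  0.0922  0.0541]
```

View pics/w3.png

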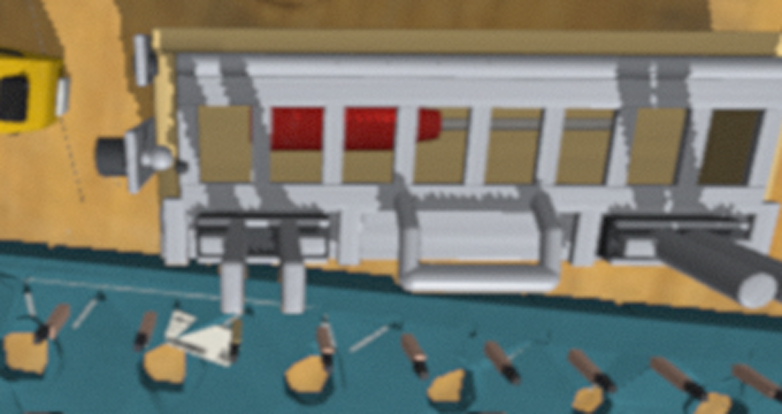

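Both flat tabs are in, at columns 301 and 327 against a predicted 301 and 328. The bar's middle is at about (409,200), as predicted. I'll turn 90° over the bar.

```bash
python3 -c "
from h import *;print(readout.read_state()['joints'])"
```

```text
[ 0.0542  0.4882  1.4471 -0.0001  1.2079  1.4509]
```

Call:
jog_arm(targets="-0.003 0.025 0.005 0 0 -7 0; -0.006 0.05 0.01 0 0 -14 0; -0.009 0.075 0.02 0 0 -21 0; -0.0105 0.092 0.03 0 0 -28 0; -0.0105 0.092 0.03 0 0 -35 0; -0.0105 0.092 0.03 0 0 -42 0; -0.0105 0.092 0.03 0 0 -49 0; -0.0105 0.092 0.03 0 0 -56 0; -0.0105 0.092 0.03 0 0 -63 0; -0.0105 0.092 0.03 0 0 -70 0; -0.0105 0.092 0.03 0 0 -77 0; -0.0105 0.092 0.03 0 0 -84 0")

```text
time: 7.73
ee_pos: [0.6246, -0.0121, 0.2131]
ee_rot: [[-0.076, 0.997, -0.003], [0.997, 0.076, 0.0], [0.001, -0.003, -1.0]]
contact_force: [-0.3, -0.0, 0.2]
gripper_width: 0.0853
grip_force: 0.0
```

Call:
jog_arm(targets="0 0 0 0 0 -6 0; 0 0 0 0 0 -6 0; 0 0 0 0 0 -6 0")

```text
time: 7.98
ee_pos: [0.6248, -0.0121, 0.2138]
ee_rot: [[-0.17, 0.985, -0.002], [0.985, 0.17, 0.0], [0.001, -0.002, -1.0]]
contact_force: [-0.2, 0.8, -0.7]
gripper_width: 0.0853
grip_force: 0.0
```

Run:
```python
from h import *
P=[.674,-.0039,.1728]
print(toolmove(np.r_[world(P,[-.05,0,.0])[0][:2],.1]),readout.read_state()["ee_rot"])
```

```text
[-0.0004  0.0001  0.1138] [[-0.1701  0.9854 -0.0024]
 [ 0.9854  0.1701  0.0002]
 [ 0.0006 -0.0023 -1.    ]]
```

Call:
jog_arm(targets="0 0 0.03 0 0 0 0; 0 0 0.06 0 0 0 40; 0 0 0.09 0 0 0 60; 0 0 0.105 0 0 0 80; 0 0 0.113 0 0 0 100; 0 0 0.113 0 0 0 130; 0 0 0.113 0 0 0 160; 0 0 0.113 0 0 0 190; 0 0 0.113 0 0 0 220; 0 0 0.113 0 0 0 255; 0 0 0.113 0 0 0 255; 0 0 0.113 0 0 0 255")

```text
time: 8.98
ee_pos: [0.6262, -0.0122, 0.1035]
ee_rot: [[-0.173, 0.985, 0.003], [0.985, 0.173, -0.0], [-0.001, 0.002, -1.0]]
contact_force: [0.0, -0.2, 6.8]
gripper_width: 0.0095
grip_force: 59.0
```

Call:
jog_arm(targets="0 0 0 0 0 0 255; 0 0 0 0 0 0 255; 0 0 0 0 0 0 255")

```text
time: 9.23
ee_pos: [0.6262, -0.0121, 0.1035]
ee_rot: [[-0.173, 0.985, 0.002], [0.985, 0.173, -0.0], [-0.001, 0.002, -1.0]]
contact_force: [0.7, 0.5, 6.2]
gripper_width: 0.0097
grip_force: 59.0
```

Run:
```python
from h import *
s=readout.read_state();R=np.array(s["ee_rot"]);print(R)
# bar arc in tool y (tote x) / tool z, relative to shut
for t in np.arange(0,1.35,.08):
    print(round(t,2), np.round([-.085*np.cos(t)+.022*np.sin(t)+.085, -(.085*np.sin(t)+.022*np.cos(t)-.022)],4))
```

```text
[[-0.1732  0.9849  0.0025]
 [ 0.9849  0.1732 -0.0001]
 [-0.0005  0.0024 -1.    ]]
0.0 [ 0. -0.]
0.08 [ 0.002  -0.0067]
0.16 [ 0.0046 -0.0133]
0.24 [ 0.0077 -0.0196]
0.32 [ 0.0112 -0.0256]
0.4 [ 0.0153 -0.0314]
0.48 [ 0.0198 -0.0368]
0.56 [ 0.0247 -0.0418]
0.64 [ 0.03   -0.0464]
0.72 [ 0.0356 -0.0506]
0.8 [ 0.0416 -0.0543]
0.88 [ 0.0478 -0.0575]
0.96 [ 0.0543 -0.0602]
1.04 [ 0.0609 -0.0624]
1.12 [ 0.0678 -0.0641]
1.2 [ 0.0747 -0.0652]
1.28 [ 0.0817 -0.0657]
```

The bar is gripped, so I'll swing the gate along its arc.

Call:
jog_arm(targets="0 0.001 -0.0034 0 0 0 255; 0 0.002 -0.0067 0 0 0 255; 0 0.0033 -0.01 0 0 0 255; 0 0.0046 -0.0133 0 0 0 255; 0 0.006 -0.0165 0 0 0 255; 0 0.0077 -0.0196 0 0 0 255; 0 0.0094 -0.0227 0 0 0 255; 0 0.0112 -0.0256 0 0 0 255; 0 0.0132 -0.0286 0 0 0 255; 0 0.0153 -0.0314 0 0 0 255; 0 0.0153 -0.0314 0 0 0 255")

```text
time: 10.15
ee_pos: [0.6391, -0.0098, 0.1338]
ee_rot: [[-0.174, 0.985, -0.004], [0.985, 0.174, -0.001], [0.0, -0.004, -1.0]]
contact_force: [-8.7, -5.4, -2.5]
gripper_width: 0.009
grip_force: 58.6
```

Call:
jog_arm(targets="0 0.0022 -0.0028 0 0 0 255; 0 0.0045 -0.0054 0 0 0 255; 0 0.007 -0.0079 0 0 0 255; 0 0.0094 -0.0104 0 0 0 255; 0 0.012 -0.0128 0 0 0 255; 0 0.0147 -0.015 0 0 0 255; 0 0.0175 -0.0172 0 0 0 255; 0 0.0203 -0.0192 0 0 0 255; 0 0.0233 -0.0211 0 0 0 255; 0 0.0263 -0.0229 0 0 0 255; 0 0.0294 -0.0245 0 0 0 255; 0 0.0325 -0.0261 0 0 0 255")

```text
time: 11.15
ee_pos: [0.6701, -0.0047, 0.1636]
ee_rot: [[-0.174, 0.985, -0.006], [0.985, 0.173, -0.001], [-0.0, -0.006, -1.0]]
contact_force: [-25.6, -6.5, 20.9]
gripper_width: 0.0089
grip_force: 58.6
```

Run:
```python
from h import *
P=[.674,-.0039,.1728]
s=readout.read_state();print(toolmove(np.r_[world(P,[-.05,0,.0])[0][:2],.1035]),s["ee_rot"])
im,S=cam("scene")
for t in(.7,.88,1.0):
    print(t,proj(S,world(P,[[.035-.06*np.cos(t),y,.075+.06*np.sin(t)] for y in(.128,-.128)])).ravel())
cv2.imwrite("pics/s4.png",cv2.resize(im[120:240,250:380],None,fx=5,fy=5,interpolation=cv2.INTER_CUBIC))
```

```text
[ 0.0002 -0.0456  0.0604] [[-0.1735  0.9848 -0.006 ]
 [ 0.9848  0.1735 -0.0015]
 [-0.0004 -0.0061 -1.    ]]
0.7 [290.429  197.7661 329.981  150.0958]
0.88 [287.4192 194.4909 327.4972 147.2642]
1.0 [285.1631 192.5194 325.6095 145.5818]
```

View pics/s4.png

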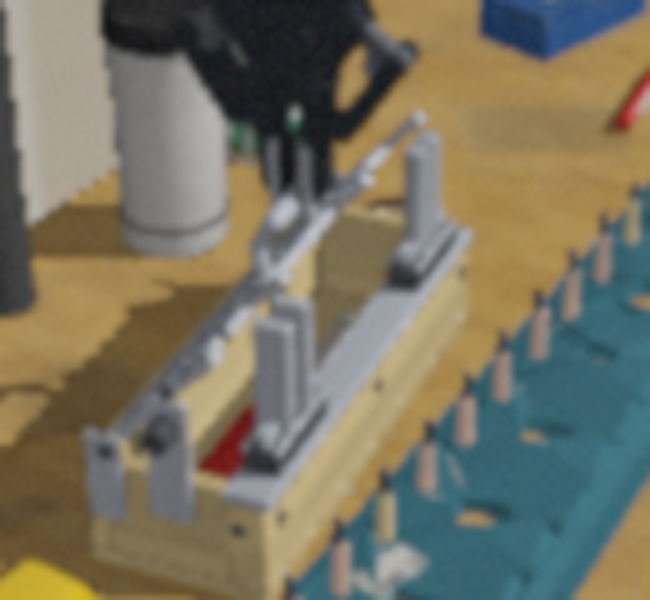

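The scene crop shows the gate standing at about 0.9 rad, with the fingers still on the bar and all ears in. I'll continue to about 1.3 rad with a slightly higher path to ease the radial force.

Call:
jog_arm(targets="0 0.0033 -0.0035 0 0 0 255; 0 0.0065 -0.005 0 0 0 255; 0 0.0098 -0.0065 0 0 0 255; 0 0.0132 -0.0076 0 0 0 255; 0 0.0166 -0.0086 0 0 0 255; 0 0.02 -0.0095 0 0 0 255; 0 0.0235 -0.0102 0 0 0 255; 0 0.027 -0.0107 0 0 0 255; 0 0.0305 -0.011 0 0 0 255; 0 0.034 -0.0112 0 0 0 255; 0 0.036 -0.0112 0 0 0 255; 0 0.036 -0.0112 0 0 0 255")

```text
time: 12.2
ee_pos: [0.7079, 0.0023, 0.1736]
ee_rot: [[-0.173, 0.985, 0.0], [0.985, 0.173, -0.0], [-0.0, -0.0, -1.0]]
contact_force: [-9.3, -3.1, 13.5]
gripper_width: 0.0092
grip_force: 62.4
```

Call:
jog_arm(targets="0 0 0 0 0 0 255; 0 0 0 0 0 0 255; 0 0 0 0 0 0 255")

```text
time: 12.45
ee_pos: [0.7076, 0.0022, 0.1736]
ee_rot: [[-0.173, 0.985, 0.0], [0.985, 0.173, -0.0], [-0.0, 0.0, -1.0]]
contact_force: [-8.2, -3.8, 12.4]
gripper_width: 0.0093
grip_force: 62.4
```

Run:
```python
from h import *
P=[.674,-.0039,.1728]
s=readout.read_state();R=s["ee_rot"];print(toolmove(np.r_[world(P,[-.05,0,.0])[0][:2],.1035]),s["joint_vel"])
im,W=cam("wrist")
for t in(1.1,1.2,1.3):
    print(t,proj(W,world(P,[[.035-.06*np.cos(t),y,.075+.06*np.sin(t)] for y in(.128,-.128)]+[[.035-.085*np.cos(t)+.022*np.sin(t),y,.075+.085*np.sin(t)+.022*np.cos(t)] for y in(.03,-.03)])).round().ravel())
cv2.imwrite("pics/w5.png",im)
```

```text
[-0.0001 -0.0842  0.0701] [-0.0011 -0.0005 -0.      0.0006 -0.0013 -0.0002]
1.1 [264.   4. 281. 387. 280. 210. 284. 309.]
1.2 [274.   3. 288. 390. 297. 211. 299. 311.]
1.3 [285.   2. 296. 392. 315. 211. 315. 312.]
```

View pics/w5.png

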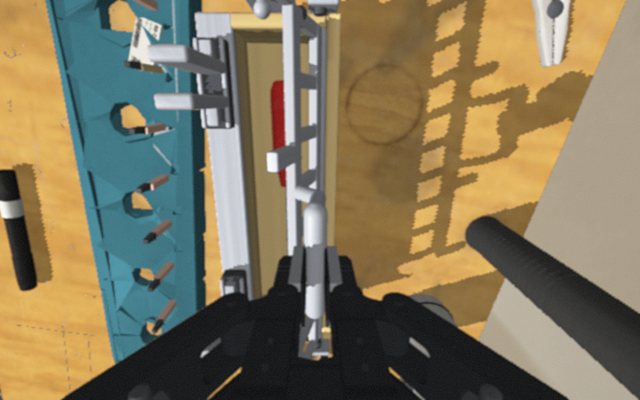

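The wrist view shows the bar between the fingers at column 315, which corresponds to about 1.3 rad. The gate is still and the ears are in, so I'm handing in.

```bash
python3 -c "
from rig import order;print(order.finish_job())"
```

```text
the job is handed in; nothing more can be done
None
```

I squeezed in the round catch, then the flat one, and swung the gate to about 1.3 rad; I handed the job in at about 12.5 s with the fingers still holding the bar and the gate still, but the hand-in returned no verdict.

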